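Tool check: point out the missing socket and its empty place

ROBOT

A 6-joint arm with a two-finger parallel gripper is mounted at the origin on the work surface. World frame = base frame: x ahead of the robot, y to its left, z up, the work surface at z = 0. Lengths are in mm, angles in rad, forces in N, time in s.
With the tool pointing down it reaches from about 350 to 975 mm from the base axis. Payload 7.1 kg.
Tool frame: the origin (TCP) lies at the very end of the fingers, on their centre line; the grasp point (between the pads) lies 19 mm behind it; x points along the fingers, y is the direction in which the jaws open and shut, and the axes are right-handed (so a half turn about x gives the same grasp; the last joint's range is limited). The gripper opens to 88 mm and grips with 3 to 60 N. Pads are 20 mm wide; open, the fingers measure 115 mm over their backs; the gripper's body (75 mm by 178 mm) begins 61 mm behind the grasp point.
Start: joints at [-1.153, 0.423, 1.63, -0, 1.089, -0.019], TCP at [264.416, -566.294, 199.275] pointing down, gripper open.
Joint ranges: [-3, 3], [-0.9, 2.11], [0.09, 2.58], [-1.31, 4.45], [0.11, 2.69], [-2.54, 2.54]. Speed limits (rad/s): [2.39, 2.39, 3.01, 3.14, 3.14, 3.14].

INTERFACE

Orientations are given as a rotation vector (axis times angle).
In Python, from workcell import ctrl gives the robot as it stands. The module is installed in compiled form; this text tells all that it offers.
- The arm moves only by the tool carry_out, never from a script. Its argument "commands" is a list of rows, each a list of 6 numbers: the shift along the tool's x, y, z in m, then the turn, a rotation vector about the tool's x, y, z in degrees. In form: [[tx, ty, tz, rx, ry, rz], ...]. A call has 1 to 8 rows; each row shifts and turns the pose as measured when the row begins, along the tool's axes as they then stand; what a row does not reach is not made up. A row lasts 1/8 s, in which the tool goes at most 62.5 mm and 10.7 degrees, less where a joint would pass 70% of its speed; a pose out of reach is approached as far as the arm can. A call with a gripper value outside its range is refused whole. "grip" is the closure, from 0 (fully open) to 1 (shut), set as the call begins (left out, the last holds). The fingers move at their own pace and stop on an object; the grip force is fixed at half the most. Time passes only in rows, so rows that do not move let the fingers close. It gives the time, the measured TCP pose, the force and the opening at its end, in the units of the state.
- ctrl.get_obs(): the state, without advancing time (a new reading comes with each control period).
- ctrl.get_image(name): name is "side" or "top"; returns a dict with "pixels" (400x640x3 uint8, blue, green, red), "intrinsics" (3x3 intrinsics, pixels), "rvec" (rotation vector, rad) and "tvec" (3), from world to camera coordinates, as OpenCV has them. Camera axes: x right, y down, z forward; pixel columns grow to the right and rows downward; lengths in mm; the calibration is good to about 2 mm. A picture is of the moment at which its call begins. There is no depth.
- ctrl.close_job(): hands the job in, once; it reports no verdict.
The state is a dict: "t": time; "qpos": joint angles; "qvel": joint speeds; "joint_torque": joint torques, N m; "ee_pos": TCP position; "orientation": TCP orientation; "ft_force": force on the tool from outside, world axes, zero at the start; "moment": the same for the moment, N m; "width": finger opening in mm.
Only numpy, scipy, OpenCV 4.12 (cv2) and the standard library are available. Lean on these libraries where they do the work, as an engineer would, in place of code of your own. Each camera call takes 0.05 s, during which the arm holds its last target. There are 200 camera calls.

TASK

Do the end-of-shift tool check in front of the camera, grasping nothing. Point at the black socket that stands out on the mat, with the fingertips a couple of centimetres above it and without touching it, and stay there for two seconds; then point in the same way at the yellow empty place in the red socket rail and stay two seconds. Finally press the green button all the way down to log the check and let it come up again; leave the red button alone and everything else untouched where it is.

Things in the scene. Friction and masses are not known exactly. Their poses are not given: they have to be found in the camera images.
- missing_socket: the black socket out on the mat: a black cylinder 32 mm in diameter, about 38 mm tall, standing upright with its open mouth up. Origin at the centre of its underside, z up.
- missing_socket_top (a point): centre of the mouth of that black socket, 38 mm above the mat.
- empty_place: the empty place in the red rail: a flat yellow disc 44 mm in diameter and 1 mm thick lying on the rail's floor, in whichever of the four places has no socket. Origin at its centre, 6 mm above the mat; z up. The neighbouring sockets, one on one side or on both, are centred 63 mm away along the rail and their tops are 44 mm above the mat.
- rail: red socket rail, fixed to the mat: a shallow tray 72 x 256 mm, floor 6 mm and rim 14 mm above the mat, with four places in a row along its own y axis at -94.5, -31.5, +31.5 and +94.5 mm. Origin at the centre of its underside; yaw varies.
- rail_socket0: black socket in the rail, 25 mm in diameter, about 38 mm tall, standing upright with its open mouth up, in one of the rail's places. Origin at the centre of its underside, 6 mm above the mat. Leave alone.
- rail_socket1: black socket in the rail, 29 mm in diameter, about 38 mm tall, standing upright with its open mouth up, in one of the rail's places. Origin at the centre of its underside, 6 mm above the mat. Leave alone.
- rail_socket2: black socket in the rail, 34 mm in diameter, about 38 mm tall, standing upright with its open mouth up, in one of the rail's places. Origin at the centre of its underside, 6 mm above the mat. Leave alone.
- green_button (a joint): travel of the green push button: 0 when up, 0.006 (m) fully down; a spring raises it again, and fully down takes about 5 N.
- green_button_top (a point): centre of the top of the green button, a green disc 36 mm in diameter on a round black housing 52 mm in diameter and 12 mm high, fixed to the mat; when up the top is 22 mm above the mat. It is pressed straight down.
- red_button (a joint): travel of the red push button, 0 when up, 0.006 (m) fully down. Same build as the green one; leave alone.
- red_button_top (a point): centre of the top of the red button, 22 mm above the mat.
- chrome_socket: bright steel socket of another set, 32 mm in diameter, about 38 mm tall, standing upright with its open mouth up. Origin at the centre of its underside. Leave alone.
- blue_cap: blue plastic cap standing on the mat, 40 mm in diameter, 38 mm tall. Origin at the centre of its underside. Leave alone.
- parts_tray: open red parts tray, 90 x 120 x 45 mm, near the far edge. Origin at the centre of its underside. Leave alone.
- screwdriver: screwdriver with an orange handle, about 200 mm long, lying along its x axis on the mat, near the robot. Leave alone.
- wrench: steel wrench, about 170 mm long, lying along its x axis on the mat near the far edge. Leave alone.
- spray_can: upright can, 52 mm in diameter and 140 mm tall, to the robot's left. Origin at the centre of its underside. Leave alone.
- tape_roll: roll of black tape lying flat, 96 mm in diameter, 24 mm high, near the far edge. Leave alone.
There are look-alikes about, which are no part of the job. What is shaped like the missing_socket but orange or purple is not meant. What is shaped like the part that bears red_button but blue is not meant.

How it is judged (in metres and radians):
On the way, in this order (a step that is already met when the one before it is completed fails the run):
1. the fingertips point at the black socket on the mat from just above it, for at least 1.5 s (horizontal distance between the grasp point and missing_socket_top below 0.025 m and z of the grasp point in the frame of missing_socket_top between 0.02 and 0.085 m), for 1.5 s.
2. then they point at the yellow empty place in the rail from just above it, for at least 1.5 s (horizontal distance between the grasp point and empty_place below 0.025 m and z of the grasp point in the frame of empty_place between 0.022 and 0.115 m), for 1.5 s.
3. then the green button is pressed down (at least 4.5 of its 6 mm) (value of joint green_button above 0.0045 m), for 0.05 s.
At the end, for the whole second after the job is handed in: Both points were held and then the green button was pressed; both buttons are up again (under 2 mm), every socket stands upright, and every socket and bystander is within 8 mm of where it began (value of joint each of green_button, red_button below 0.002 m and distance of each of missing_socket, rail_socket0, rail_socket1, rail_socket2, chrome_socket, blue_cap, parts_tray, screwdriver, wrench, spray_can, tape_roll from where it was at the start of the episode below 0.008 m and angle between each of missing_socket, rail_socket0, rail_socket1, rail_socket2, chrome_socket's own z axis and vertical below 0.15 rad); the robot touches nothing.
It fails at once if the robot touches the black socket it should only point at (contact force between any of the fingers, the arm and missing_socket above 0.3 N).
It fails at once if the robot touches the rail or a socket in it (contact force between any of the fingers, the arm and rail above 0.3 N or contact force between any of the fingers, the arm and rail_socket0 above 0.3 N or contact force between any of the fingers, the arm and rail_socket1 above 0.3 N or contact force between any of the fingers, the arm and rail_socket2 above 0.3 N).
It fails at once if the red button is pressed (value of joint red_button above 0.002 m).
It fails at once if a socket or a bystander is lifted, pushed or knocked (moved more than 8 mm) (distance of any of missing_socket, rail_socket0, rail_socket1, rail_socket2, chrome_socket, blue_cap, parts_tray, screwdriver, wrench, spray_can, tape_roll from where it was at the start of the episode above 0.008 m).
It fails at once if a bystander is touched (contact force between any of the fingers, the arm and chrome_socket above 0.3 N or contact force between any of the fingers, the arm and blue_cap above 0.3 N or contact force between any of the fingers, the arm and parts_tray above 0.3 N or contact force between any of the fingers, the arm and screwdriver above 0.3 N or contact force between any of the fingers, the arm and wrench above 0.3 N or contact force between any of the fingers, the arm and spray_can above 0.3 N or contact force between any of the fingers, the arm and tape_roll above 0.3 N).
It also fails if it takes over 58 s, if anything falls off the work surface, if the arm or the gripper's body presses on something with over 40 N, if the wrist force passes 120 N, or if a joint passes its speed limit or range.

## Working session

There is one attempt and no reset: what is moved stays moved. The work goes in short steps, Python scripts to look and compute and a tool call to move; the robot and the scene stay as the last step left them, time stands still between calls to the robot, and variables do not carry over. Pictures are saved under pics/ and viewed, about 8 in all and at most 12, crops included, and the job is handed in when it is done.

Besides the shell and the picture viewer there is one more tool, called after ">>>" by a JSON object that holds its "op" and its "data". carry_out: Moves the arm, as the interface text tells. Its arguments: {"type":"object","properties":{"commands":{"type":"array"},"grip":{"type":"number"}},"required":["commands"]}

```bash
mkdir -p pics; python3 - <<'E'
from workcell import ctrl
import cv2,pickle
o=ctrl.get_obs();print(o)
d={}
for n in("top","side"):
    d[n]=ctrl.get_image(n);cv2.imwrite(f"pics/{n}0.png",d[n]["pixels"]);print(n,d[n]["intrinsics"],d[n]["rvec"],d[n]["tvec"])
pickle.dump(d,open("im0.pkl","wb"))
E
```

```text
{'t': 0.0, 'qpos': array([-1.15300249e+00,  4.23796478e-01,  1.63066528e+00,  2.53447492e-05,
        1.08860003e+00, -1.89960113e-02]), 'qvel': array([ 0.00034979, -0.00025422, -0.00019596,  0.00025319, -0.00056929,
       -0.0010561 ]), 'joint_torque': array([-8.88675240e-04, -5.44623220e+01, -2.73667288e+01,  6.44154358e-02,
        2.28498486e-02, -1.37088359e-04]), 'ee_pos': array([ 264.1945841 , -565.78080459,  198.53913168]), 'orientation': array([ 1.97999006,  0.44094181, -1.98053572]), 'ft_force': array([ 0.5085162 , -0.59082774, -0.55254081]), 'moment': array([0.00591355, 0.0003678 , 0.01612104]), 'width': 87.70015648959716}
top [[410.27119905   0.         320.7691634 ]
 [  0.         410.27119905 201.46184411]
 [  0.           0.           1.        ]] [ 2.13556938 -2.10594336  0.20168886] [  24.65080351  540.16789941 1060.96438341]
side [[450.49927155   0.         324.22551143]
 [  0.         450.49927155 194.05601472]
 [  0.           0.           1.        ]] [ 0.87397088 -2.44748122  1.17549705] [ 441.55990631  223.84482249 1032.68682485]
```

View pics/top0.png

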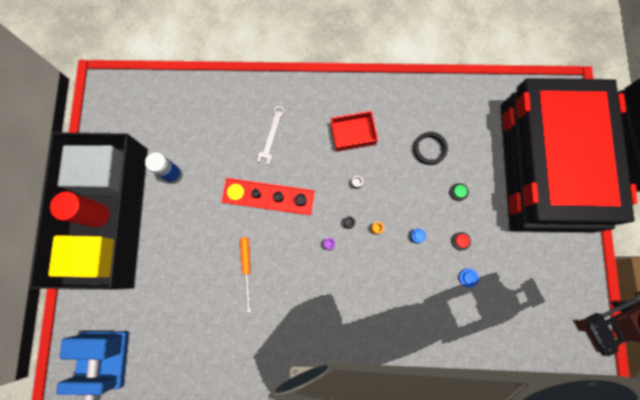

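View pics/side0.png

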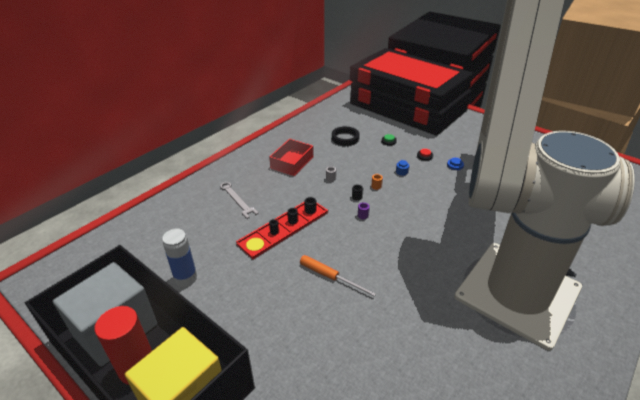

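The top view shows these candidates:
- **Missing socket:** black at (349,222). The look-alikes are orange (377,228), purple (328,244) and chrome (357,182). Only the one at (349,222) is black and outside the rail.
- **Empty place:** yellow disc at (235,191), at the end of the rail.
- **Buttons:** green (460,191), red (462,241). The blue one at (469,277) is a look-alike.

Next I'll measure positions and confirm the choice in a crop.

```bash
cat > h.py <<'E'
import numpy as np,cv2
def ray(im,uv,z):
    R=cv2.Rodrigues(im["rvec"])[0];t=np.ravel(im["tvec"])
    c=-R.T@t;d=R.T@np.linalg.inv(im["intrinsics"])@np.array([uv[0],uv[1],1.])
    return (c+d*(z-c[2])/d[2]).round(1)
def blob(im,seed,kind,r=16):
    p=im["pixels"];hsv=cv2.cvtColor(p,cv2.COLOR_BGR2HSV);H,S,V=[hsv[...,i].astype(int) for i in range(3)]
    m={"black":V<70,"green":(abs(H-68)<22)&(S>110)&(V>60),"yellow":(abs(H-28)<7)&(S>120),"red":((H<8)|(H>172))&(S>130),
       "blue":(abs(H-108)<15)&(S>120),"orange":(H>8)&(H<22)&(S>130),"purple":(abs(H-140)<18)&(S>90)}[kind]
    w=np.zeros(m.shape,bool);x,y=seed;w[y-r:y+r+1,x-r:x+r+1]=1
    n,l,s,c=cv2.connectedComponentsWithStats((m&w).astype(np.uint8))
    i=1+np.argmax(s[1:,4]) ;return c[i],s[i].tolist()
E
python3 - <<'E'
from h import *
import pickle
d=pickle.load(open("im0.pkl","rb"))
L=[("miss","black",38,(349,222),(357,192)),("yellow","yellow",6,(235,191),(255,244)),("green","green",22,(460,191),(389,139)),("red","red",22,(462,241),(425,154)),
("bluecap","blue",38,(418,235),(402,167)),("orange","orange",38,(377,228),(377,181)),("purple","purple",38,(328,244),(363,210)),
("s_a","black",44,(256,194),(274,227)),("s_b","black",44,(278,197),(292,215)),("s_c","black",44,(301,200),(310,205))]
for n,k,z,a,b in L:
    for v,s in(("top",a),("side",b)):
        c,st=blob(d[v],s,k,11);print(n,v,c.round(1),st,ray(d[v],c,z),"mid", ray(d[v],c,19))
print("chrome",ray(d["top"],(357,181),38),"can",ray(d["top"],(156,160),140))
p=d["top"]["pixels"]
a=cv2.resize(p[160:290,215:345],(390,390),interpolation=3);b=cv2.resize(p[160:290,345:475+10],(420,390),interpolation=3)
cv2.imwrite("pics/crop0.png",np.hstack([a,b])[:, :800])
E
```

```text
miss top [351.4 220.6] [349, 218, 5, 7, 18] [490.5 -52.   38. ] mid [493.3 -53.4  19. ]
miss side [356.5 192.6] [351, 185, 12, 16, 153] [472.1 -22.2  38. ] mid [485.4 -42.1  19. ]
yellow top [235.  191.5] [228, 184, 16, 16, 198] [574.1 276.    6. ] mid [571.3 273.2  19. ]
yellow side [254.6 243.8] [247, 238, 17, 12, 159] [571.6 277.3   6. ] mid [561.3 285.6  19. ]
green top [460.  190.9] [454, 184, 13, 14, 145] [ 581.2 -357.2   22. ] mid [ 581.9 -358.2   19. ]
green side [388.9 137.5] [384, 135, 11, 6, 55] [ 574.3 -348.5   22. ] mid [ 576.7 -352.8   19. ]
red top [462.3 240.4] [455, 234, 15, 14, 163] [ 442.4 -356.3   22. ] mid [ 442.7 -357.4   19. ]
red side [425.  152.4] [420, 149, 11, 8, 74] [ 435.7 -345.6   22. ] mid [ 437.7 -349.9   19. ]
bluecap top [417.6 235.5] [410, 229, 16, 14, 172] [ 452.3 -230.6   38. ] mid [ 454.4 -235.1   19. ]
bluecap side [402.  167.3] [396, 160, 13, 15, 149] [ 438.4 -207.3   38. ] mid [ 451.  -231.7   19. ]
orange top [377.  227.7] [371, 222, 13, 12, 101] [ 472.2 -121.3   38. ] mid [ 474.6 -123.9   19. ]
orange side [376.2 181. ] [372, 174, 10, 15, 130] [ 459.7 -101.3   38. ] mid [ 472.8 -123.1   19. ]
purple top [328.6 243.5] [323, 238, 12, 12, 109] [427.3   9.6  38. ] mid [429.    9.3  19. ]
purple side [362.9 210.2] [358, 203, 11, 16, 149] [414.9  27.7  38. ] mid [426.8   9.   19. ]
s_a top [256.  193.1] [253, 190, 7, 7, 28] [562.2 210.2  44. ] mid [567.5 214.3  19. ]
s_a side [273.4 226.8] [269, 220, 9, 15, 110] [548.2 229.5  44. ] mid [568.4 211.2  19. ]
s_b top [279.2 198.9] [277, 197, 5, 4, 13] [546.7 145.9  44. ] mid [551.7 148.5  19. ]
s_b side [292.  215.5] [287, 208, 11, 16, 133] [541.  167.9  44. ] mid [560.9 147.7  19. ]
s_c top [300.8 196.1] [297, 195, 7, 4, 13] [555.5  87.2  44. ] mid [560.6  88.5  19. ]
s_c side [309.9 205.3] [304, 197, 12, 17, 164] [532.1 107.2  44. ] mid [551.7  85.   19. ]
chrome [601.6 -67.4  38. ] can [624.2 452.3 140. ]
```

View pics/crop0.png

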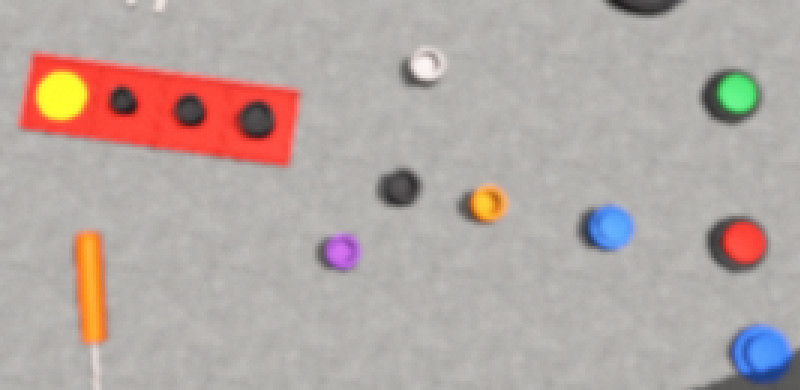

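The crop confirms the black socket (crop (402,187), full image (349,222)) as the only black one off the rail. The rail's empty place is the end one, and the green button is at the far right. Next I'll check the box clearance and work out the moves.

```bash
python3 - <<'E'
from h import *
import pickle
from workcell import ctrl
d=pickle.load(open("im0.pkl","rb"))
print("miss",ray(d["top"],(349.2,222.3),38))
print("cam",[(-cv2.Rodrigues(d[v]["rvec"])[0].T@np.ravel(d[v]["tvec"])).round() for v in d])
for uv in((353,92),(432,130)):print("box base side",ray(d["side"],uv,0))
for z in(0,100,200):print("box top img",z,ray(d["top"],(503,110),z),ray(d["top"],(510,225),z))
o=ctrl.get_obs();R=cv2.Rodrigues(o["orientation"])[0];print(R.round(3))
for p in((486,-44,150),(573,276,150),(580,-356,150)):print(p,(R.T@(np.array(p)-o["ee_pos"])).round(1))
E
```

```text
miss [485.8 -45.9  38. ]
cam [array([ 329.,   29., 1144.]), array([-77., 796., 820.])]
box base side [ 895.3 -582.7    0. ]
box base side [ 501.8 -519.3    0. ]
box top img 0 [ 833.8 -504.7    0. ] [ 489.8 -500.2    0. ]
box top img 100 [ 789.7 -458.   100. ] [ 475.8 -453.9  100. ]
box top img 200 [ 745.5 -411.3  200. ] [ 461.7 -407.6  200. ]
[[-0.001  0.423 -0.906]
 [ 0.001 -0.906 -0.423]
 [-1.    -0.001 -0.   ]]
(486, -44, 150) [  49.1 -378.9 -421.7]
(573, 276, 150) [  49.4 -632.1 -635.9]
(580, -356, 150) [  48.7  -56.5 -374.9]
```

>>> {"op": "carry_out", "data": {"commands": [[0,-0.03,-0.033,0,0,0],[0,-0.03,-0.033,0,0,0],[0,-0.03,-0.033,0,0,0],[0,-0.03,-0.033,0,0,0],[0,-0.03,-0.033,0,0,0],[0,-0.03,-0.033,0,0,0],[0,-0.03,-0.033,0,0,0],[0,-0.03,-0.033,0,0,0]], "grip": 1}}

```text
t: 1.1
ee_pos: [403.8, -228.5, 196.6]
orientation: [1.983, 0.438, -1.986]
ft_force: [1.1, 0.0, 0.2]
width: 11.5
```

```bash
cat > go.py <<'E'
import sys,numpy as np,cv2
from workcell import ctrl
o=ctrl.get_obs();R=cv2.Rodrigues(o["orientation"])[0]
print(round(o["t"],2),o["ee_pos"].round(1),"w",round(o["width"],1),"q",o["qpos"].round(2),"F",o["ft_force"].round(1),"down",R[:,0].round(3),"jaw",R[:,1].round(2))
print("tool shift mm",(R.T@(np.array(list(map(float,sys.argv[1:4])))-o["ee_pos"])).round(1))
E
python3 go.py 486 -44.5 150
```

```text
1.1 [ 403.8 -228.5  196.6] w 11.5 q [-0.54  0.19  1.97  0.    0.98  0.6 ] F [1.1 0.  0.2] down [-0.002  0.004 -1.   ] jaw [ 0.42 -0.91 -0.  ]
tool shift mm [  47.1 -132.7 -151.6]
```

>>> {"op": "carry_out", "data": {"commands": [[0,-0.03,-0.033,0,0,0],[0,-0.03,-0.033,0,0,0],[0,-0.03,-0.033,0,0,0],[0,-0.025,-0.03,0,0,0],[0,-0.01,-0.01,0,0,0],[0,0,0,0,0,0]]}}

```text
t: 1.85
ee_pos: [479.0, -48.8, 196.2]
orientation: [1.979, 0.443, -1.986]
ft_force: [-0.5, 0.2, 1.1]
width: 0.5
```

```bash
python3 go.py 486 -44.5 62
```

```text
1.85 [479.  -48.8 196.2] w 0.5 q [-0.13  0.22  1.94  0.    0.99  1.01] F [-0.5  0.2  1.1] down [-0.004  0.004 -1.   ] jaw [ 0.42 -0.91 -0.01]
tool shift mm [134.2  -0.2  -8.5]
```

>>> {"op": "carry_out", "data": {"commands": [[0.02,0,-0.004,0,0,0],[0.025,0,-0.004,0,0,0],[0.025,0,-0.002,0,0,0],[0.025,0,0,0,0,0],[0.015,0,0,0,0,0],[0,0,0,0,0,0]]}}

```text
t: 2.6
ee_pos: [485.6, -50.9, 83.5]
orientation: [1.981, 0.436, -1.989]
ft_force: [0.2, -0.2, 0.6]
width: 0.3
```

```bash
python3 go.py 486 -44.5 62; python3 - <<'E'
from workcell import ctrl
import cv2,numpy as np
a=ctrl.get_image("top")["pixels"][140:290,270:430];b=ctrl.get_image("side")["pixels"][90:240,290:450]
cv2.imwrite("pics/c1.png",np.hstack([cv2.resize(x,(400,375),interpolation=3) for x in(a,b)]))
E
```

```text
2.6 [485.6 -50.9  83.5] w 0.3 q [-0.13  0.41  2.    0.    0.74  1.01] F [ 0.2 -0.2  0.6] down [-0.005  0.002 -1.   ] jaw [ 0.42 -0.91 -0.  ]
tool shift mm [21.5 -5.6 -3.1]
```

View pics/c1.png

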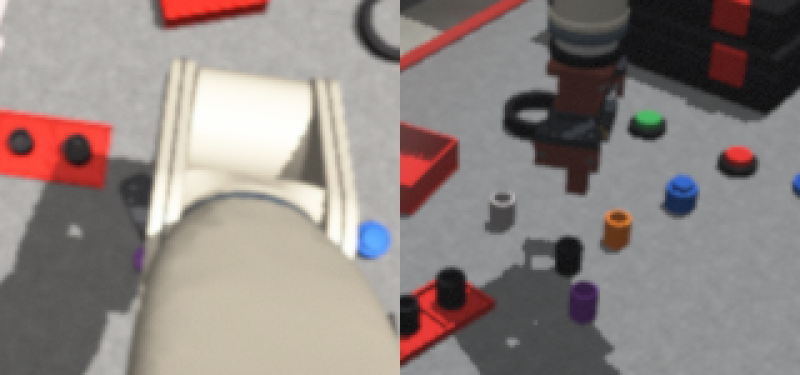

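The side view shows the closed fingertips at crop (578,190), above the black mouth at (569,243) and slightly right of it. That agrees with the computed 6 mm correction.

>>> {"op": "carry_out", "data": {"commands": [[0.01,-0.005,-0.002,0,0,0],[0.01,-0.002,-0.002,0,0,0],[0,0,0,0,0,0],[0,0,0,0,0,0],[0,0,0,0,0,0],[0,0,0,0,0,0],[0,0,0,0,0,0],[0,0,0,0,0,0]]}}

```text
t: 3.7
ee_pos: [489.2, -42.2, 65.4]
orientation: [1.986, 0.434, -1.982]
ft_force: [-0.8, -0.1, 0.0]
width: 0.5
```

```bash
python3 go.py 486 -44.5 62; python3 - <<'E'
from workcell import ctrl
import cv2
cv2.imwrite("pics/c2.png",cv2.resize(ctrl.get_image("side")["pixels"][110:230,310:430],(480,480),interpolation=3))
E
```

```text
3.7 [489.2 -42.2  65.4] w 0.5 q [-0.11  0.44  2.01  0.    0.69  1.03] F [-0.8 -0.1  0. ] down [ 0.002  0.001 -1.   ] jaw [ 0.42 -0.91 -0.  ]
tool shift mm [3.4 0.7 3.9]
```

View pics/c2.png

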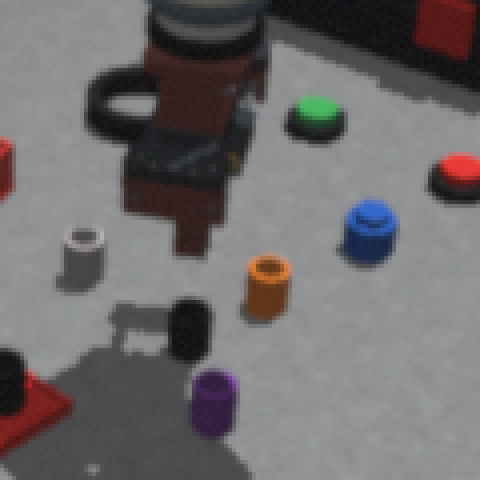

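Side view: the tips at (191,255) are straight above the mouth at (190,305) with a clear gap. Holding.

>>> {"op": "carry_out", "data": {"commands": [[0,0,0,0,0,0],[0,0,0,0,0,0],[0,0,0,0,0,0],[0,0,0,0,0,0],[0,0,0,0,0,0],[0,0,0,0,0,0],[0,0,0,0,0,0],[0,0,0,0,0,0]]}}

```text
t: 4.75
ee_pos: [489.2, -42.2, 65.4]
orientation: [1.986, 0.434, -1.982]
ft_force: [0.9, -1.1, -0.1]
width: 0.3
```

>>> {"op": "carry_out", "data": {"commands": [[0,0,0,0,0,0],[0,0,0,0,0,0],[0,0,0,0,0,0],[0,0,0,0,0,0],[0,0,0,0,0,0],[0,0,0,0,0,0],[0,0,0,0,0,0],[0,0,0,0,0,0]]}}

```text
t: 5.75
ee_pos: [489.3, -42.3, 65.4]
orientation: [1.987, 0.434, -1.982]
ft_force: [-0.1, -0.2, -0.1]
width: 0.4
```

```bash
python3 go.py 486 -44.5 62; python3 go.py 573 276.5 120
```

```text
5.75 [489.3 -42.3  65.4] w 0.4 q [-0.11  0.44  2.01  0.    0.69  1.03] F [-0.1 -0.2 -0.1] down [ 0.002  0.001 -1.   ] jaw [ 0.42 -0.91 -0.  ]
tool shift mm [3.4 0.7 3.9]
5.75 [489.3 -42.3  65.4] w 0.4 q [-0.11  0.44  2.01  0.    0.69  1.03] F [-0.1 -0.2 -0.1] down [ 0.002  0.001 -1.   ] jaw [ 0.42 -0.91 -0.  ]
tool shift mm [ -53.9 -254.8 -209.2]
```

>>> {"op": "carry_out", "data": {"commands": [[-0.025,0,0,0,0,0],[-0.03,0,0,0,0,0],[-0.01,-0.02,-0.017,0,0,0],[0,-0.035,-0.029,0,0,0],[0,-0.035,-0.029,0,0,0],[0,-0.035,-0.029,0,0,0],[0,-0.035,-0.029,0,0,0],[0,-0.025,-0.02,0,0,0]]}}

```text
t: 6.75
ee_pos: [553.1, 194.6, 133.5]
orientation: [1.99, 0.43, -1.984]
ft_force: [0.1, -0.4, 0.5]
width: 0.3
```

```bash
python3 go.py 573 276.5 125
```

```text
6.75 [553.1 194.6 133.5] w 0.3 q [0.32 0.45 1.77 0.   0.92 1.46] F [ 0.1 -0.4  0.5] down [ 0.003  0.002 -1.   ] jaw [ 0.41 -0.91 -0.  ]
tool shift mm [  8.7 -66.4 -51.9]
```

>>> {"op": "carry_out", "data": {"commands": [[0,-0.025,-0.02,0,0,0],[0,-0.025,-0.02,0,0,0],[0,-0.015,-0.012,0,0,0],[0.005,0,0,0,0,0],[0,0,0,0,0,0]]}}

```text
t: 7.38
ee_pos: [573.3, 279.0, 127.3]
orientation: [1.987, 0.432, -1.983]
ft_force: [-0.1, -1.1, -0.5]
width: 0.2
```

```bash
python3 go.py 573 276.5 58; python3 - <<'E'
from workcell import ctrl
import cv2
cv2.imwrite("pics/c3.png",cv2.resize(ctrl.get_image("side")["pixels"][140:290,200:350],(480,480),interpolation=3))
E
```

```text
7.38 [573.3 279.  127.3] w 0.2 q [0.43 0.52 1.65 0.   0.96 1.58] F [-0.1 -1.1 -0.5] down [ 0.001  0.001 -1.   ] jaw [ 0.42 -0.91 -0.  ]
tool shift mm [69.3  2.1  1.4]
```

View pics/c3.png

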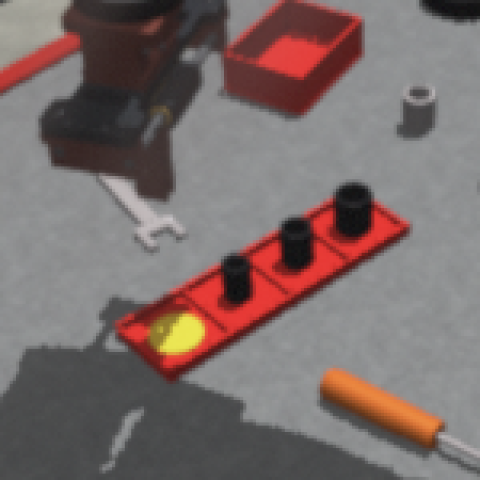

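The tips at (155,195) are high above the yellow disc (177,332), and verticals lean at this edge of the picture. I'll descend, then check by projecting the pose.

>>> {"op": "carry_out", "data": {"commands": [[0.02,0,0,0,0,0],[0.02,0,0,0,0,0],[0.018,0.001,0.001,0,0,0],[0.008,0.001,0.001,0,0,0],[0,0,0,0,0,0],[0,0,0,0,0,0]]}}

```text
t: 8.18
ee_pos: [571.6, 273.4, 55.6]
orientation: [1.986, 0.429, -1.988]
ft_force: [-0.3, 0.8, 0.2]
width: 0.6
```

```bash
python3 go.py 573 276.5 58; python3 - <<'E'
from workcell import ctrl
import cv2
i=ctrl.get_image("side");o=ctrl.get_obs()
uv=cv2.projectPoints(o["ee_pos"].reshape(1,3),i["rvec"],i["tvec"],i["intrinsics"],None)[0].ravel();print((uv-[200,140])*3.2)
cv2.imwrite("pics/c4.png",cv2.resize(i["pixels"][140:290,200:350],(480,480),interpolation=3))
E
```

```text
8.18 [571.6 273.4  55.6] w 0.6 q [ 0.43  0.62  1.69 -0.    0.84  1.57] F [-0.3  0.8  0.2] down [-0.001 -0.    -1.   ] jaw [ 0.41 -0.91  0.  ]
tool shift mm [-2.4 -2.3 -2.6]
[172.33062246 283.56268873]
```

View pics/c4.png

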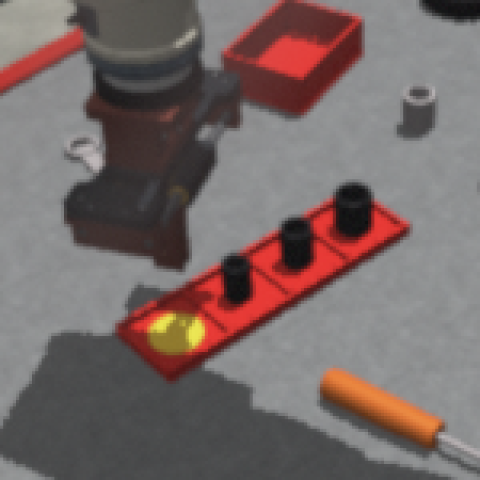

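```bash
python3 - <<'E'
import pickle,cv2,numpy as np
i=pickle.load(open("im0.pkl","rb"))["side"]
P=lambda p:cv2.projectPoints(np.array([p],float),i["rvec"],i["tvec"],i["intrinsics"],None)[0].ravel()
for p,o,s in (((489.2,-42.2,65.4),(310,110),4),((573.3,279,127.3),(200,140),3.2),((571.6,273.4,55.6),(200,140),3.2),((571.6,273.4,65.6),(200,140),3.2),((581.6,273.4,55.6),(200,140),3.2),((571.6,263.4,55.6),(200,140),3.2)):print(p,((P(p)-o)*s).round(1))
E
```

```text
(489.2, -42.2, 65.4) [185.1 276.1]
(573.3, 279, 127.3) [156.  215.8]
(571.6, 273.4, 55.6) [172.3 283.7]
(571.6, 273.4, 65.6) [171.1 274.2]
(581.6, 273.4, 55.6) [163.3 278.1]
(571.6, 263.4, 55.6) [181.7 276.9]
```

```bash
python3 - <<'E'
import pickle,cv2,numpy as np
i=pickle.load(open("im0.pkl","rb"))["top"]
P=lambda p:cv2.projectPoints(np.array([p],float),i["rvec"],i["tvec"],i["intrinsics"],None)[0].ravel()
t=np.array([264.2,-565.8,198.5]);j=np.array([.423,-.906,0])
im=cv2.resize(i["pixels"][290:390,540:640],(600,600),interpolation=2)
for q,c in((t,(0,255,0)),(t+44*j,(255,0,0)),(t-44*j,(255,0,0)),(t+[0,0,18],(0,255,255)),(t+[0,0,18]+44*j,(255,255,0)),(t+[0,0,18]-44*j,(255,255,0))):
    u=(P(q)-[540,290])*6;print(q,u.round());cv2.circle(im,tuple(int(x) for x in u),5,c,-1)
cv2.imwrite("pics/c5.png",im)
E
```

```text
[ 264.2 -565.8  198.5] [283. 144.]
[ 282.812 -605.664  198.5  ] [385.  94.]
[ 245.588 -525.936  198.5  ] [181. 194.]
[ 264.2 -565.8  216.5] [315. 148.]
[ 282.812 -605.664  216.5  ] [418.  97.]
[ 245.588 -525.936  216.5  ] [211. 199.]
```

View pics/c5.png

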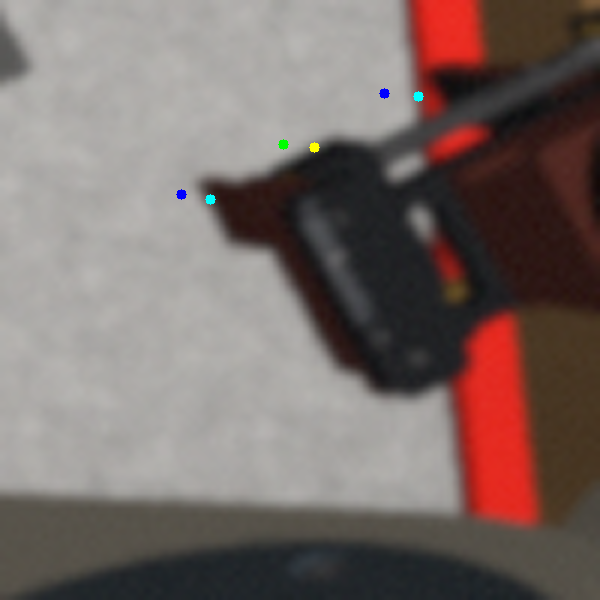

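The tips appear about 18 mm higher in the side picture than the projected TCP. The shift is vertical at all three poses, so the closed fingers look shorter than the nominal tool. Both height bands tolerate that. Now the hold over the yellow place.

>>> {"op": "carry_out", "data": {"commands": [[0,-0.001,-0.001,0,0,0],[0,0,0,0,0,0],[0,0,0,0,0,0],[0,0,0,0,0,0],[0,0,0,0,0,0],[0,0,0,0,0,0],[0,0,0,0,0,0],[0,0,0,0,0,0]]}}

```text
t: 9.22
ee_pos: [573.2, 275.5, 57.4]
orientation: [1.989, 0.43, -1.984]
ft_force: [-0.6, -0.1, 0.0]
width: 0.2
```

>>> {"op": "carry_out", "data": {"commands": [[0,0,0,0,0,0],[0,0,0,0,0,0],[0,0,0,0,0,0],[0,0,0,0,0,0],[0,0,0,0,0,0],[0,0,0,0,0,0],[0,0,0,0,0,0],[0,0,0,0,0,0]]}}

```text
t: 10.22
ee_pos: [573.1, 275.5, 57.4]
orientation: [1.989, 0.43, -1.985]
ft_force: [-0.2, 0.1, 0.2]
width: 0.6
```

>>> {"op": "carry_out", "data": {"commands": [[-0.02,0,0,0,0,0],[-0.03,0,0,0,0,0],[-0.03,0,0,0,0,0],[-0.03,0,0,0,0,0],[-0.02,0,0,0,0,0]]}}

```text
t: 10.85
ee_pos: [572.7, 275.3, 195.5]
orientation: [1.989, 0.43, -1.984]
ft_force: [0.7, 0.2, 0.5]
width: 0.2
```

```bash
python3 go.py 580 -356 180
```

```text
10.85 [572.7 275.3 195.5] w 0.2 q [ 0.43  0.44  1.61 -0.    1.09  1.57] F [0.7 0.2 0.5] down [ 0.002  0.001 -1.   ] jaw [ 0.41 -0.91 -0.  ]
tool shift mm [ 14.9 578.  254. ]
```

>>> {"op": "carry_out", "data": {"commands": [[0,0.03,0.013,0,0,0],[0,0.04,0.0175,0,0,0],[0,0.04,0.0175,0,0,0],[0,0.04,0.0175,0,0,0],[0,0.04,0.0175,0,0,0],[0,0.04,0.0175,0,0,0],[0,0.04,0.0175,0,0,0],[0,0.04,0.0175,0,0,0]]}}

```text
t: 11.85
ee_pos: [582.2, -68.9, 210.6]
orientation: [2.006, 0.435, -1.96]
ft_force: [0.2, -0.1, -0.3]
width: 0.5
```

>>> {"op": "carry_out", "data": {"commands": [[0,0.04,0.0175,0,0,0],[0,0.04,0.0175,0,0,0],[0,0.04,0.0175,0,0,0],[0,0.03,0.013,0,0,0],[0,0.02,0.009,0,0,0],[0,0,0,0,0,0]]}}

```text
t: 12.6
ee_pos: [586.3, -264.0, 219.2]
orientation: [2.014, 0.426, -1.951]
ft_force: [0.5, -0.4, -0.1]
width: 0.7
```

```bash
python3 go.py 580 -356 80
```

```text
12.6 [ 586.3 -264.   219.2] w 0.7 q [-0.45  0.42  1.59  0.02  1.11  0.69] F [ 0.5 -0.4 -0.1] down [ 0.032  0.002 -1.   ] jaw [ 0.41 -0.91  0.01]
tool shift mm [138.8  79.5  48. ]
```

>>> {"op": "carry_out", "data": {"commands": [[0,0.02,0.012,0,-1.7,-0.75],[0,0.025,0.015,0,0,0],[0.01,0.02,0.012,0,0,0],[0.02,0.01,0.005,0,0,0],[0.02,0,0,0,0,0],[0.02,0,0,0,0,0],[0.01,0,0,0,0,0],[0,0,0,0,0,0]]}}

```text
t: 13.6
ee_pos: [576.3, -343.8, 131.7]
orientation: [1.98, 0.445, -1.99]
ft_force: [0.3, -0.4, 0.3]
width: 0.4
```

```bash
python3 go.py 580 -356 60
```

```text
13.6 [ 576.3 -343.8  131.7] w 0.4 q [-0.56  0.57  1.56  0.    1.02  0.58] F [ 0.3 -0.4  0.3] down [-0.006  0.007 -1.   ] jaw [ 0.42 -0.91 -0.01]
tool shift mm [71.6 13.3  1.6]
```

>>> {"op": "carry_out", "data": {"commands": [[0.015,0.008,0.001,0,0.4,0.2],[0.02,0.006,0,0,0,0],[0.02,0,0,0,0,0],[0.01,0,0,0,0,0],[0,0,0,0,0,0]]}}

```text
t: 14.22
ee_pos: [582.1, -357.3, 62.1]
orientation: [1.988, 0.443, -1.98]
ft_force: [-1.0, 0.2, -0.1]
width: 0.5
```

```bash
python3 go.py 580 -356 26; python3 - <<'E'
from workcell import ctrl
import cv2
i=ctrl.get_image("side");o=ctrl.get_obs()
p=o["ee_pos"].reshape(1,3).copy()
for z in(0,18):print((cv2.projectPoints(p+[0,0,z],i["rvec"],i["tvec"],i["intrinsics"],None)[0].ravel()-[330,80])*4)
cv2.imwrite("pics/c6.png",cv2.resize(i["pixels"][80:200,330:450],(480,480),interpolation=3))
E
```

```text
14.22 [ 582.1 -357.3   62.1] w 0.5 q [-0.57  0.67  1.57  0.01  0.91  0.56] F [-1.   0.2 -0.1] down [ 0.002  0.007 -1.   ] jaw [ 0.42 -0.91 -0.01]
tool shift mm [36.1 -1.9  1.5]
[237.91205104 180.21354669]
[239.94755064 161.08424854]
```

View pics/c6.png

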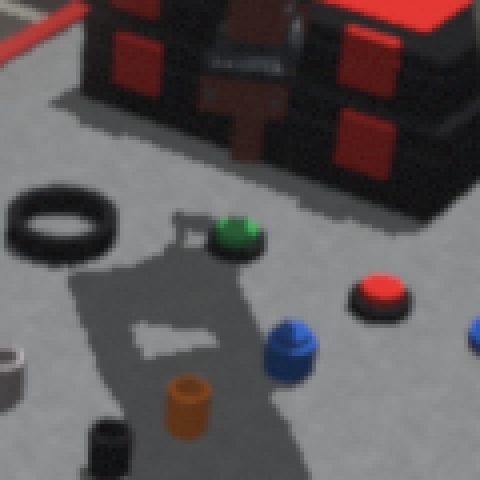

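The tips at (247,160) match the projection with the same 18 mm vertical offset, and the green button is directly below at (238,228). I'll lower gently and watch the force.

>>> {"op": "carry_out", "data": {"commands": [[0.015,-0.001,0.001,0,0,0],[0.012,-0.001,0,0,0,0],[0.005,0,0,0,0,0],[0,0,0,0,0,0]]}}

```text
t: 14.78
ee_pos: [581.2, -355.9, 29.5]
orientation: [1.989, 0.441, -1.978]
ft_force: [-0.1, -0.6, 0.5]
width: 0.7
```

>>> {"op": "carry_out", "data": {"commands": [[0.003,0,0,0,0,0],[0.003,0,0,0,0,0],[0,0,0,0,0,0]]}}

```text
t: 15.15
ee_pos: [581.7, -356.2, 23.8]
orientation: [1.989, 0.44, -1.977]
ft_force: [-0.4, 0.9, 0.9]
width: 0.5
```

>>> {"op": "carry_out", "data": {"commands": [[0.003,0,0,0,0,0],[0.002,0,0,0,0,0],[0,0,0,0,0,0]]}}

```text
t: 15.52
ee_pos: [581.9, -356.3, 18.8]
orientation: [1.99, 0.44, -1.976]
ft_force: [0.0, 0.4, 1.0]
width: 0.5
```

>>> {"op": "carry_out", "data": {"commands": [[0.003,0,0,0,0,0],[0,0,0,0,0,0]]}}

```text
t: 15.78
ee_pos: [582.0, -356.3, 15.6]
orientation: [1.99, 0.44, -1.976]
ft_force: [0.3, -0.8, 0.6]
width: 0.6
```

```bash
python3 go.py 580 -356 14;python3 - <<'E'
from workcell import ctrl
import cv2
i=ctrl.get_image("side")
cv2.imwrite("pics/c7.png",cv2.resize(i["pixels"][100:160,360:440],(640,480),interpolation=3))
E
```

```text
15.78 [ 582.  -356.3   15.6] w 0.6 q [-0.57  0.73  1.58  0.01  0.83  0.56] F [ 0.3 -0.8  0.6] down [ 0.006  0.004 -1.   ] jaw [ 0.42 -0.91 -0.  ]
tool shift mm [ 1.6 -1.1  1.7]
```

View pics/c7.png

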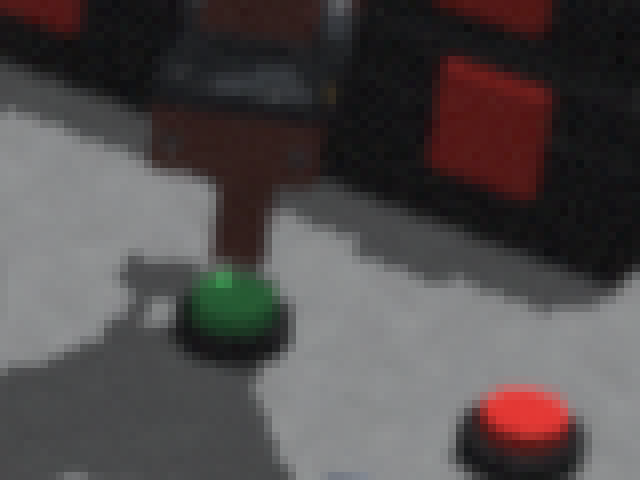

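The tips at (240,266) are still roughly 12 mm above the centre of the button top (236,290). The button is up and there is no force, which fits the 18 mm vertical offset. Continuing down in small steps.

>>> {"op": "carry_out", "data": {"commands": [[0.003,-0.001,0.001,0,0,0],[0.003,0,0,0,0,0],[0,0,0,0,0,0]]}}

```text
t: 16.2
ee_pos: [580.7, -355.8, 9.3]
orientation: [1.99, 0.439, -1.976]
ft_force: [-0.2, 0.1, 0.2]
width: 0.5
```

>>> {"op": "carry_out", "data": {"commands": [[0.003,0,0,0,0,0],[0.002,0,0,0,0,0],[0,0,0,0,0,0]]}}

```text
t: 16.58
ee_pos: [580.7, -355.8, 3.9]
orientation: [1.99, 0.439, -1.976]
ft_force: [-0.4, -0.3, 0.7]
width: 0.3
```

>>> {"op": "carry_out", "data": {"commands": [[0.002,0,0,0,0,0],[0,0,0,0,0,0]]}}

```text
t: 16.82
ee_pos: [580.8, -355.8, 1.8]
orientation: [1.99, 0.439, -1.976]
ft_force: [0.3, -0.3, -0.2]
width: 0.3
```

>>> {"op": "carry_out", "data": {"commands": [[0.002,0,0,0,0,0],[0,0,0,0,0,0]]}}

```text
t: 17.08
ee_pos: [580.8, -355.8, -0.3]
orientation: [1.99, 0.439, -1.976]
ft_force: [0.5, -1.1, -0.7]
width: 0.5
```

```bash
python3 go.py 580 -356 14;python3 - <<'E'
from workcell import ctrl
import cv2
i=ctrl.get_image("side")
cv2.imwrite("pics/c8.png",cv2.resize(i["pixels"][100:160,360:440],(640,480),interpolation=3))
E
```

```text
17.07 [ 5.808e+02 -3.558e+02 -3.000e-01] w 0.5 q [-0.57  0.75  1.59  0.01  0.8   0.56] F [ 0.5 -1.1 -0.7] down [ 0.006  0.004 -1.   ] jaw [ 0.42 -0.91 -0.  ]
tool shift mm [-14.3  -0.2   0.7]
```

View pics/c8.png

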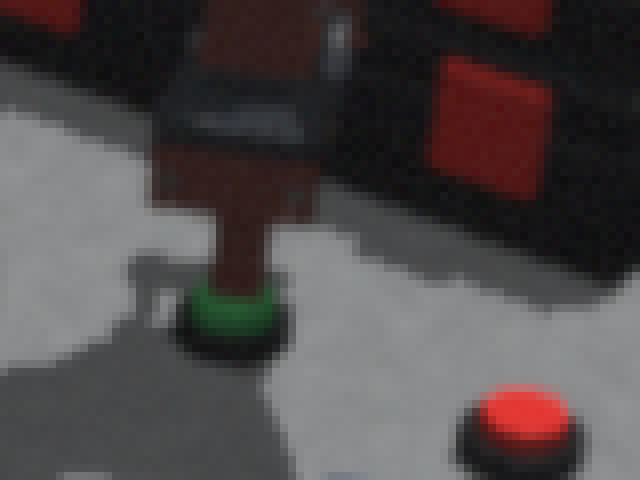

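The tips at (242,297) are now over the disc at about contact height, still with no force. Going on down.

>>> {"op": "carry_out", "data": {"commands": [[0.002,0,0,0,0,0],[0,0,0,0,0,0]]}}

```text
t: 17.38
ee_pos: [581.2, -356.0, -1.9]
orientation: [1.99, 0.439, -1.975]
ft_force: [-1.2, 0.3, 1.0]
width: 0.6
```

>>> {"op": "carry_out", "data": {"commands": [[0.002,0,0,0,0,0],[0,0,0,0,0,0]]}}

```text
t: 17.62
ee_pos: [581.2, -356.1, -3.6]
orientation: [1.99, 0.439, -1.975]
ft_force: [-0.5, -0.2, 3.1]
width: 0.4
```

>>> {"op": "carry_out", "data": {"commands": [[0.002,0,0,0,0,0],[0,0,0,0,0,0]]}}

```text
t: 17.88
ee_pos: [581.2, -356.1, -5.5]
orientation: [1.99, 0.438, -1.975]
ft_force: [-0.8, 0.8, 3.7]
width: 0.5
```

>>> {"op": "carry_out", "data": {"commands": [[0.002,0,0,0,0,0],[0,0,0,0,0,0]]}}

```text
t: 18.12
ee_pos: [581.3, -356.0, -7.0]
orientation: [1.99, 0.439, -1.975]
ft_force: [-2.4, 0.7, 6.1]
width: 0.9
```

>>> {"op": "carry_out", "data": {"commands": [[0.002,0,0,0,0,0],[0,0,0,0,0,0]]}}

```text
t: 18.38
ee_pos: [581.3, -356.1, -6.7]
orientation: [1.99, 0.439, -1.975]
ft_force: [-1.7, 1.0, 4.5]
width: 0.3
```

>>> {"op": "carry_out", "data": {"commands": [[0.004,0,0,0,0,0],[0.004,0,0,0,0,0]]}}

```text
t: 18.62
ee_pos: [581.6, -356.3, -7.8]
orientation: [1.99, 0.439, -1.975]
ft_force: [-13.7, 8.8, 41.9]
width: 0.3
```

It bottomed out against the hard stop at 42 N, so the button is fully down. Releasing.

>>> {"op": "carry_out", "data": {"commands": [[-0.01,0,0,0,0,0],[-0.02,0,0,0,0,0],[-0.03,0,0,0,0,0],[-0.03,0,0,0,0,0],[-0.03,0,0,0,0,0],[-0.03,0,0,0,0,0],[-0.01,0,0,0,0,0],[0,0,0,0,0,0]]}}

```text
t: 19.62
ee_pos: [580.8, -357.0, 158.9]
orientation: [1.99, 0.438, -1.974]
ft_force: [0.1, 0.5, 1.1]
width: 0.6
```

```bash
python3 go.py 580 -356 150;python3 - <<'E'
from workcell import ctrl
from h import *
import pickle
d=pickle.load(open("im0.pkl","rb"));i=ctrl.get_image("side")
for n,k,s in (("green","green",(389,139)),("red","red",(425,154)),("bluecap","blue",(402,167)),("miss","black",(357,192)),("orange","orange",(377,181)),("a","black",(274,227)),("b","black",(292,215)),("c","black",(310,205)),("yellow","yellow",(255,244))):
    print(n,[ (b[0].round(1).tolist(),b[1][4]) for b in (blob(x,s,k,11) for x in(d["side"],i))])
cv2.imwrite("pics/end.png",i["pixels"])
E
```

```text
19.62 [ 580.8 -357.   158.9] w 0.6 q [-0.57  0.55  1.53  0.01  1.06  0.56] F [0.1 0.5 1.1] down [ 0.008  0.003 -1.   ] jaw [ 0.42 -0.91  0.  ]
tool shift mm [ 8.9 -1.2  0.4]
green [([388.9, 137.5], 55), ([389.0, 137.5], 54)]
red [([425.0, 152.4], 74), ([425.1, 152.3], 72)]
bluecap [([402.0, 167.3], 149), ([402.0, 167.3], 149)]
miss [([356.5, 192.6], 153), ([357.3, 192.2], 178)]
orange [([376.2, 181.0], 130), ([376.4, 181.4], 137)]
a [([273.4, 226.8], 110), ([273.4, 226.8], 110)]
b [([292.0, 215.5], 133), ([292.0, 215.5], 133)]
c [([309.9, 205.3], 164), ([309.9, 205.3], 162)]
yellow [([254.6, 243.8], 159), ([254.7, 243.8], 161)]
```

View pics/end.png

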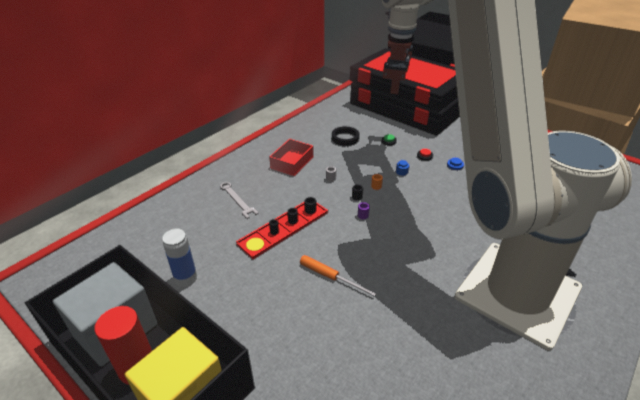

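The final picture shows everything where it began. The green button is up at (389,138), the red one is untouched at (425,152), and the arm is clear at the top. The sub-pixel shift at the black socket comes from the arm's shadow. Handing in.

```bash
python3 -c "
from workcell import ctrl
print(ctrl.close_job())"
```

```text
the job is handed in; nothing more can be done
None
```

I pointed at the black socket and then at the yellow empty place, holding over 2 s at each. I then pressed the green button to its stop, released it, raised the arm clear and handed the job in at about 20 s.

**Last checks:** Both buttons are up. The rail sockets, blue cap and buttons are within 0.2 px of their start in the side picture. The black socket's mask shifted 0.9 px because the arm's shadow fell on it. The other bystanders I judged only by eye in that picture, and they look undisturbed. The wrist force after retreat is about 1 N, which is sensor noise.

**What disagreed:**
- **Fingertip height:** the tips sat about 18–23 mm higher than the reported tool position, both in the pictures and when touching the button. At both points the grasp point stays inside the allowed height band with or without that offset.
- **Press force:** the final push against the button's stop briefly read 42 N at the wrist. That is below the 120 N wrist limit. The 40 N limit is for the arm or gripper body, and I believe only the fingertips were touching.

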